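# Seat a guitar bridge blank in the slotting fixture and hold it

### The job

Get the dark rosewood bridge blank ready for its saddle slot to be milled: first blow the dust out of the fixture's empty corner by pressing the red cap of the duster can right down for a moment and letting it spring back up. Then lay the dark blank flat on the fixture's metal bed, its long edge flush against the two rear stops and its end against the end stop, and finish while still holding it pressed firmly (but not rammed) against the rear stops and the end stop at once, so that it can be clamped. Leave the pale blank and everything else on the bench where it is.

Things in the scene. Friction and masses are not known exactly. Their poses are not given: they have to be found in the camera images.
- blank: Dark rosewood bridge blank, a plain bar 190 x 32 x 12 mm with a fine pale cross marked on top, about 50 to 105 g, loose, lying flat on the bench. Origin: centre of its underside; x along its 190 mm length, y across its 32 mm width, z up. Either end may go to the end stop, either long edge to the rear stops.
- spare: Pale maple bridge blank of the same size and frame as the dark one, lying near it (the two may be swapped). Not to be used or moved.
- fixture: Slotting fixture, fixed: plywood baseboard 220 (x) x 360 (y) x 18 mm with an aluminium bed (x -50 to 65, y -85 to 155 mm) whose flat top is 26 mm above the bench. Place and heading vary. Origin: centre of the baseboard's underside; z up, x away from the robot towards the rear stops, y along the board. Two open toggle clamps (26 mm wide, top 87 mm over the bench) stand at x 76 to 148, y -52 and 122 mm.
- rear_stops: Two dark steel blocks in line on the bed, 14 mm high above it, 18 mm thick, 44 mm long. Their faces lie at x = 30 mm of the fixture frame and look to -x; they span y -49 to -5 and y 75 to 119 mm. The 80 mm gap between them is open at the back: a finger can stand in it while the blank is held across its width at mid-length. Origin and axes are those of fixture.
- end_stop: One dark steel block 32 x 16 mm, 14 mm high above the bed, at the duster-can end. Its face lies at y = -60 mm of the fixture frame and looks to +y; it spans x -8 to +24 mm. The origin and axes are those of fixture.
- corner (a point): Where the line of the rear stops' faces and the end stop's face would meet, on the bed's top (fixture frame x 30, y -60, z 26 mm; axes of the fixture). Seated, the blank lies with its length along fixture y, its centre at fixture x 14, y 35 mm, its underside on the bed. Weight or push down on the bed (friction 0.8 to 1.2) eats up part of a sideways push.
- cap (a joint): Sprung red spray cap of the duster can: 0 when up, 0.006 m when right down. It moves straight down; pressing starts at about 3 N and takes about 7 N right down.
- cap_top (a point): Centre of the flat top of the red spray cap (28 mm across), about 185 mm above the bench when up. The blue duster can, 52 mm in diameter, is clipped upright on the baseboard at fixture x 45, y -145 mm; a short spout on the cap points at the corner.
- gluepot: White glue pot, 84 mm in diameter, 74 mm high, at the back of the bench; origin under its centre. Leave alone.
- waxtin: Flat yellow wax tin, 82 mm in diameter, 22 mm high; origin under its centre. Leave alone.
- sandblock: Cork sanding block 66 x 111 x 30 mm; origin under its centre. Leave alone.
- square: Small try square, wooden stock 75 mm, steel blade 120 mm, lying flat on the right of the bench; origin under the middle of the stock. Leave alone.
- hammer: Hammer about 240 mm long, lying on the left of the bench. Leave alone.
- file: File with a wooden handle, about 245 mm long, lying on the right of the bench. Leave alone.
There are look-alikes about, which are no part of the job. Several things look just like the blank: the one meant starts farthest from the robot's base.

How it is judged:
On the way, in this order (a step that is already met when the one before it is completed fails the run):
1. the duster's cap is pressed right down (at least 4.5 of its 6 mm) for 0.2 s while the corner is still empty (the dark blank's centre over 150 mm from the corner) (value of joint cap above 0.0045 m and horizontal distance between blank and corner above 0.15 m), for 0.2 s.
2. the cap has sprung back up (within 1 mm), the corner still empty (value of joint cap below 0.001 m and horizontal distance between blank and corner above 0.15 m), for 0.1 s.
At the end, for the whole second after the job is handed in: Through the last second the dark blank lies flat on the bed, square to the stops (within 0.015 rad) and within about 2 mm of its seat, the fingers still on it, pressing on the rear stops and on the end stop with more than 2 N each; the spray cap is up (x of blank in the frame of fixture between 0.012 and 0.0165 m and y of blank in the frame of fixture between 0.0325 and 0.037 m and z of blank in the frame of fixture between 0.0235 and 0.028 m and angle between the x axis of blank and the y axis of fixture, either way round below 0.015 rad and angle between blank's own z axis and vertical below 0.03 rad and contact force between blank and rear_stops above 2 N and contact force between blank and end_stop above 2 N and contact force between the fingers and blank above 2 N and value of joint cap below 0.001 m); the arm keeps its last pose, push and grip.
It fails at once if the dark blank is rammed into a stop (over 80 N) (contact force between blank and rear_stops above 80 N or contact force between blank and end_stop above 80 N).
It fails at once if the pale blank or another loose thing on the bench is moved more than 30 mm (distance of any of spare, gluepot, waxtin, sandblock, square, hammer, file from where it was at the start of the episode above 0.03 m).
It also fails if it takes over 64 s, if anything falls off the work surface, if the arm or the gripper's body presses on something with over 40 N, if the wrist force passes 120 N, or if a joint passes its speed limit or range.

### The arm

A 6-joint arm with a two-finger parallel gripper is mounted at the origin on the work surface. World frame = base frame: x ahead of the robot, y to its left, z up, the work surface at z = 0. Lengths are in m, angles in rad, forces in N, time in s.
With the tool pointing down it reaches from about 0.3 to 0.775 m from the base axis. Payload 14.6 kg.
Tool frame: the origin (TCP) lies on the centre line of the jaws, within the pads' length; the fingertips stand 19 mm ahead of it and the grasp point (between the pads) is the TCP; z points along the fingers, y is the direction in which the jaws open and shut (so a half turn about z gives the same grasp; the last joint's range is limited). The gripper opens to 94 mm and grips with 3 to 60 N. Pads are 16 mm wide; open, the fingers measure 119 mm over their backs; the gripper's body (75 mm by 177 mm) begins 78 mm behind the grasp point.
Start: joints at [-1.241, 0.3, 1.521, -0, 1.321, -0.067], TCP at [0.213, -0.507, 0.19] pointing down, gripper open.
Joint ranges: [-3.03, 3.03], [-0.79, 2.21], [0.23, 2.52], [-1.04, 4.18], [0, 3.07], [-2.55, 2.55]. Speed limits (rad/s): [2.22, 2.22, 2.57, 3.14, 3.14, 3.14].

### API

Orientations are given as [roll, pitch, yaw] about the fixed x, y, z axes, in that order (R = Rz(yaw) Ry(pitch) Rx(roll)).
In Python, from station import ctrl gives the robot as it stands. The module is installed in compiled form; this text tells all that it offers.
- The arm moves only by the shell command python3 -m creep 'ROWS' [FORCE]. ROWS is a JSON object of lists of equal length, an entry for each row: "translation": the shift along the world's x, y, z in mm, a list of three; "yaw": the turn about the world's z in rad; "gripper": the closure in counts, from 0 (fully open) to 255 (shut). A call has 1 to 5 rows; each row is the pose to reach, as a shift and turn from the pose measured when the call began; what a row does not reach only later rows make up. A row lasts 1/12 s, in which the tool goes at most 41.7 mm and 7.16 degrees, less where a joint would pass 70% of its speed; a pose out of reach is approached as far as the arm can. A call with a gripper value outside its range is refused whole. The fingers move at their own pace and stop on an object; FORCE is the grip in N (left out, the last holds). Time passes only in rows, so rows that repeat a pose let the fingers close. It gives the time, the measured TCP pose, the force and the opening at its end, in the units of the state.
- ctrl.get_obs(): the state, without advancing time (a new reading comes with each control period).
- ctrl.camera(name): name is "scene" or "top" or "wrist"; returns a dict with "pixels" (420x560x3 uint8, red, green, blue), "depth" (420x560 float32, m along the optical axis (not along the pixel's ray), 0 where there is no reading), "fx", "fy", "cx", "cy" (pixels), "R" (3x3) and "t" (3): a world point X has camera coordinates R X + t; the wrist camera has in their place "tool_from_camera" (4x4, takes a point from camera to tool coordinates, whose origin is the TCP and whose axes are the flange's). Camera axes: x right, y down, z forward; pixel columns grow to the right and rows downward; lengths in m; the calibration is good to about 2 mm. The wrist camera is an equidistant fisheye: a pixel r from the principal point sees the ray r / f radians off the axis. A picture is of the moment at which its call begins: read the wrist's pose just before it.
- ctrl.hand_in(): hands the job in, once; it reports no verdict.
The state is a dict: "time_s": time; "qpos": joint angles; "joint_vel": joint speeds; "tau": joint torques, N m; "ee_pos": TCP position; "eef_rot": TCP orientation; "force": force on the tool from outside, world axes, zero at the start; "moment": the same for the moment, N m; "grip_width": finger opening in m.
Only numpy, scipy, OpenCV 4.12 (cv2) and the standard library are available. Lean on these libraries where they do the work, as an engineer would, in place of code of your own. Each camera call takes 0.05 s, during which the arm holds its last target. There are 200 camera calls.

## Working session

There is one attempt and no reset: what is moved stays moved. The work goes in short steps, Python scripts to look and compute and a shell command to move; the robot and the scene stay as the last step left them, time stands still between calls to the robot, and variables do not carry over. Pictures are saved under pics/ and viewed, about 8 in all and at most 12, crops included, and the job is handed in when it is done.

```bash
mkdir -p pics
cat > h.py <<'E'
import numpy as np,cv2
from station import ctrl
def shot(n,name):
    c=ctrl.camera(n); cv2.imwrite('pics/'+name+'.png',cv2.cvtColor(c['pixels'],cv2.COLOR_RGB2BGR)); np.save('pics/'+name+'.npy',c,allow_pickle=True); return c
def load(name): return np.load('pics/'+name+'.npy',allow_pickle=True).item()
def ray(c,u,v,z):
    R=np.array(c['R']);t=np.array(c['t']);d=R.T@np.array([(u-c['cx'])/c['fx'],(v-c['cy'])/c['fy'],1]);o=-R.T@t
    return o+d*(z-o[2])/d[2]
def dep(c):
    v,u=np.mgrid[0:420,0:560];Z=c['depth'];P=np.stack([(u-c['cx'])/c['fx']*Z,(v-c['cy'])/c['fy']*Z,Z],-1)
    return (P-np.array(c['t']))@np.array(c['R'])
E
python3 - <<'E'
from h import *
for n in('top','scene'):
    c=shot(n,n+'0'); print(n,c['fx'],c['cx'],c['cy'],(-np.array(c['R']).T@np.array(c['t'])).round(3))
o=ctrl.get_obs();print(o)
E
```

```text
top 427.68320350598003 280.8879292231827 209.46341821379679 [ 0.364 -0.019  1.527]
scene 473.63716195850276 270.6497610262995 203.55128162764092 [1.286 0.791 0.801]
{'time_s': 0.1, 'qpos': array([-1.24057410e+00,  3.00371126e-01,  1.52148343e+00,  1.63117159e-05,
        1.32069288e+00, -6.65803308e-02]), 'joint_vel': array([-0.00158772, -0.00132959, -0.00234011, -0.00148464,  0.00099703,
       -0.00149971]), 'tau': array([ 3.32583932e-04, -5.32650733e+01, -3.53285694e+01,  7.10368180e-02,
        2.35494808e-02, -6.61667013e-05]), 'ee_pos': array([ 0.21249509, -0.50704051,  0.18998248]), 'eef_rot': array([-3.14064103e+00, -7.92883277e-05,  3.96798474e-01]), 'force': array([ 0.37215649, -0.51672858, -0.27667505]), 'moment': array([ 0.01104266,  0.02859628, -0.02460639]), 'grip_width': 0.09411734759851031}
```

View pics/top0.png

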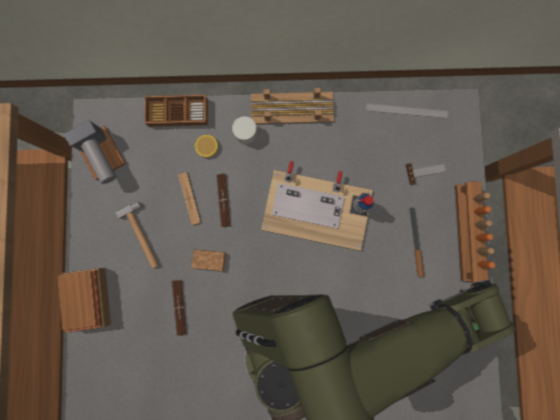

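View pics/scene0.png

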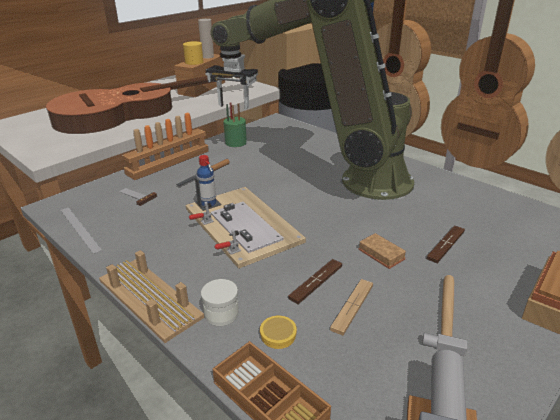

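The top view shows these candidates for the dark blank: a dark bar at (223,200), a second dark bar at (179,307), and the pale bar at (189,198). The fixture is at (318,210), with the red cap at (368,200). I'll compute distances from the base and fit everything.

Run:
```python
from h import *
c=load('top0');im=c['pixels'].astype(int);hsv=cv2.cvtColor(c['pixels'],cv2.COLOR_RGB2HSV);P=dep(c)
def bar(name,box,mask,z):
    m=np.zeros((420,560),np.uint8);x0,y0,x1,y1=box;m[y0:y1,x0:x1]=mask[y0:y1,x0:x1]
    m=cv2.morphologyEx(m,cv2.MORPH_CLOSE,np.ones((5,5)))
    cn=max(cv2.findContours(m,0,2)[0],key=cv2.contourArea)
    w=np.array([ray(c,*p,z)[:2]*1000 for p in cn[:,0]],np.float32)
    r=cv2.minAreaRect(w);print(name,r,'dist',np.hypot(*r[0]));return r
S=hsv[...,1];V=hsv[...,2];sat=(S>70).astype(np.uint8)
print('floor',hsv[250,250],'bar',hsv[200,220],hsv[307,176],hsv[198,187],'board',hsv[232,300],'bed',hsv[205,310],'cap',hsv[200,368])
bar('A',(210,165,236,235),sat,.012);bar('B',(165,270,195,345),sat,.012);bar('pale',(172,165,208,230),sat,.012)
bar('board',(255,165,380,255),(S>70).astype(np.uint8)*((hsv[...,0]<25)&(V>100)),.018)
bed=((S<60)&(V>100)).astype(np.uint8);bar('bed',(265,175,350,235),bed,.026)
red=((hsv[...,0]<6)|(hsv[...,0]>174))&(S>150)
m=red.astype(np.uint8);n,l,st,ce=cv2.connectedComponentsWithStats(m)
for i in range(1,n):
    if st[i,4]>15 and 260<ce[i][0]<390: 
        q=P[l==i];print('red',ce[i],st[i],np.median(q,0).round(4),q[:,2].max(),'ray.185',ray(c,*ce[i],.185).round(4))
pts=P[190:230,285:340];print('bed z',np.median(pts[...,2]))
big=cv2.resize(c['pixels'][155:255,165:385],None,fx=3.6,fy=3.6,interpolation=cv2.INTER_CUBIC);cv2.imwrite('pics/crop.png',big[...,::-1])
```

```text
floor [ 12  12 107] bar [10 67 99] [10 87 88] [ 14  98 135] board [ 16  91 157] bed [177  16 163] cap [  1 187 154]
A ((555.2822265625, 195.21119689941406), (185.7244415283203, 30.6685791015625), 4.33361291885376) dist 588.5964343513384
B ((181.21363830566406, 354.1576232910156), (186.7786407470703, 31.19231605529785), 5.194703102111816) dist 397.82660147747407
pale ((563.9091796875, 317.210693359375), (191.16407775878906, 34.112030029296875), 14.976170539855957) dist 647.005554008128
board ((530.9502563476562, -147.33245849609375), (368.6802978515625, 262.56365966796875), 76.7692642211914) dist 551.01272947378
bed ((562.722412109375, -117.43959045410156), (249.7527313232422, 194.563720703125), 76.69781494140625) dist 574.8465625679781
red [290.26923077 166.15384615] [289 162   4  10  26] [ 0.6615 -0.0464  0.0553] 0.05988504511696146 ray.185 [ 0.6352 -0.0447  0.185 ]
red [338.84615385 176.80769231] [337 172   4  10  26] [ 0.6191 -0.2155  0.0555] 0.062234119781706954 ray.185 [ 0.597  -0.1979  0.185 ]
red [367.37142857 200.04285714] [361 196  12   9  70] [ 0.5208 -0.2855  0.1836] 0.19053157071762797 ray.185 [ 0.5205 -0.285   0.185 ]
bed z 0.024984999684363747
```

View pics/crop.png

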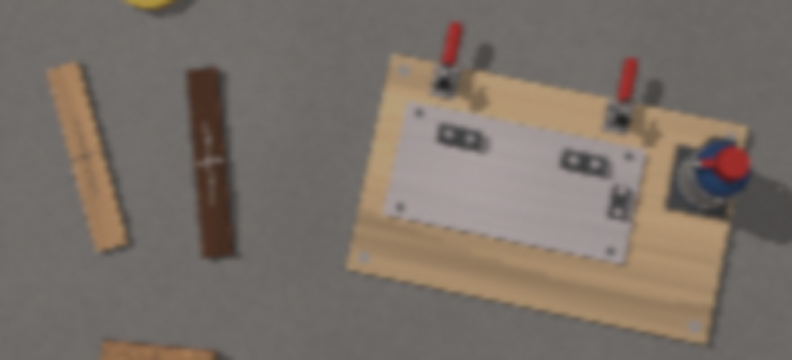

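The crop confirms the dark rosewood bar with its pale cross at crop (210,162). It is 588 mm from the base, against 398 mm for the look-alike B, and the pale bar is the spare. The board corners show clearly, so I'll fit the fixture frame from the corners.

```bash
cat > fx.py <<'E'
from h import *
E
python3 - <<'E'
from h import *
c=load('top0')
px=[(390,55),(748,128),(708,343),(348,268),(407,102),(645,152),(625,263),(386,215)]
F=[(110,180,18),(110,-180,18),(-110,-180,18),(-110,180,18),(65,155,26),(65,-85,26),(-50,-85,26),(-50,155,26)]
W=np.array([ray(c,(u+.5)/3.6-.5+165,(v+.5)/3.6-.5+155,f[2]/1000)[:2]*1000 for (u,v),f in zip(px,F)]);A=np.array(F,float)[:,:2]
a=A-A.mean(0);b=W-W.mean(0);th=np.arctan2((a[:,0]*b[:,1]-a[:,1]*b[:,0]).sum(),(a*b).sum())
R=np.array([[np.cos(th),-np.sin(th)],[np.sin(th),np.cos(th)]]);t=W.mean(0)-R@A.mean(0)
print('yaw',th,'o',t);print((W-(A@R.T+t)).round(1))
for n,p in dict(cap=(45,-145),corner=(30,-60),seat=(14,35)).items(): print(n,R@p+t)
E
```

```text
yaw -0.22655323600299773 o [ 510.24464913 -138.20253013]
[[-1.   1.9]
 [-2.3  0.8]
 [ 1.7 -0.2]
 [ 2.6 -1.6]
 [-0.5  0.3]
 [-2.1  1.7]
 [ 1.4 -0.4]
 [ 0.3 -2.4]]
cap [ 521.52481111 -289.60516533]
corner [ 526.0008303  -203.40791913]
seat [ 531.74860487 -107.24158881]
```

```bash
python3 -m creep '{"translation":[[0,0,40],[30,21,45],[63,45,45],[96,68,45],[129,91,45]],"yaw":[0,0,0,0,0],"gripper":[255,255,255,255,255]}' 20
python3 -m creep '{"translation":[[33,23,0],[66,46,0],[99,70,0],[132,93,0],[165,117,0]],"yaw":[0,0,0,0,0],"gripper":[255,255,255,255,255]}'
```

```text
time_s: 0.52
ee_pos: [0.3425, -0.4148, 0.2349]
eef_rot: [-3.14, -0.0, 0.396]
force: [1.1, -1.5, 0.5]
grip_width: 0.0647
time_s: 0.93
ee_pos: [0.5088, -0.2962, 0.2347]
eef_rot: [-3.14, 0.0, 0.396]
force: [0.0, -0.8, 0.4]
grip_width: 0.0307
```

Tracking is accurate, so I'll go above the cap, let the fingers close and take a wrist look.

```bash
python3 -m creep '{"translation":[[13,7,0],[13,7,0],[13,7,0],[13,7,0],[13,7,0]],"yaw":[0,0,0,0,0],"gripper":[255,255,255,255,255]}'
python3 - <<'E'
from h import *
o=ctrl.get_obs();print(o['ee_pos'],o['eef_rot'],o['grip_width']);c=shot('wrist','w1');print({k:v for k,v in c.items() if k not in('pixels','depth')})
np.save('pics/w1o.npy',o,allow_pickle=True)
E
```

```text
time_s: 1.35
ee_pos: [0.5209, -0.2901, 0.2347]
eef_rot: [-3.14, 0.0, 0.395]
force: [0.8, -0.4, 0.5]
grip_width: 0.0003
[ 0.52092197 -0.29011346  0.23471628] [-3.14009874e+00  3.86978693e-04  3.94629546e-01] 0.0003154899937312793
{'fx': 325.19226210127806, 'fy': 325.19226210127806, 'cx': 271.3975631784299, 'cy': 209.95091850053598, 'tool_from_camera': array([[-9.12547511e-04, -9.71153825e-01, -2.38452123e-01,
         7.04180949e-02],
       [ 9.99998895e-01, -1.16608278e-03,  9.22194574e-04,
         1.22796129e-03],
       [-1.17364770e-03, -2.38451018e-01,  9.71153816e-01,
        -1.93527049e-01],
       [ 0.00000000e+00,  0.00000000e+00,  0.00000000e+00,
         1.00000000e+00]])}
```

View pics/w1.png

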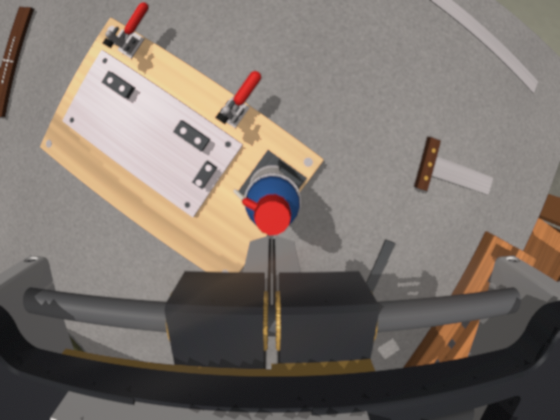

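The wrist view shows the cap at (272,216) and the fingertips just below it at (271,245). The bed and stops are clearly visible too. I'll cast rays to both.

```bash
cat >> h.py <<'E'
from scipy.spatial.transform import Rotation as Ro
def wray(c,o,u,v,z):
    p=np.array([u-c['cx'],v-c['cy']]);r=np.hypot(*p);th=r/c['fx'];d=np.array([*(p/max(r,1e-9)*np.sin(th)),np.cos(th)])
    T=c['tool_from_camera'];R=Ro.from_euler('xyz',o['eef_rot']).as_matrix()
    d=R@T[:3,:3]@d;s=R@T[:3,3]+o['ee_pos'];return s+d*(z-s[2])/d[2]
def rigid(A,W):
    a=A-A.mean(0);b=W-W.mean(0);th=np.arctan2((a[:,0]*b[:,1]-a[:,1]*b[:,0]).sum(),(a*b).sum())
    R=np.array([[np.cos(th),-np.sin(th)],[np.sin(th),np.cos(th)]]);return th,R,W.mean(0)-R@A.mean(0)
E
python3 - <<'E'
from h import *
c=load('w1');o=load('w1o');hsv=cv2.cvtColor(c['pixels'],cv2.COLOR_RGB2HSV)
red=(((hsv[...,0]<6)|(hsv[...,0]>174))&(hsv[...,1]>150)).astype(np.uint8);red[:,:255]=0;red[:190]=0
ys,xs=np.nonzero(red);(u,v),r=cv2.minEnclosingCircle(np.c_[xs,ys].astype(np.float32));print('cap px',u,v,r,wray(c,o,u,v,.185),'edge',wray(c,o,u+r,v,.185))
# bed: low-sat bright quad
bed=((hsv[...,1]<45)&(hsv[...,2]>125)).astype(np.uint8);bed[:,250:]=0;bed[225:]=0
bed=cv2.morphologyEx(bed,cv2.MORPH_OPEN,np.ones((5,5)))
cn=max(cv2.findContours(bed,0,2)[0],key=cv2.contourArea);
w=np.array([wray(c,o,*p,.026)[:2]*1000 for p in cn[:,0]],np.float32);r=cv2.minAreaRect(w);print('bed',r)
ctr=np.array(r[0]);th=np.deg2rad(r[2] if r[1][0]>r[1][1] else r[2]+90);th=th-np.pi/2
R=np.array([[np.cos(th),-np.sin(th)],[np.sin(th),np.cos(th)]]);t=ctr-R@[7.5,35]
print('yaw',th,'o',t,'cap',R@[45,-145]+t,'seat',R@[14,35]+t)
E
```

```text
cap px 271.24365234375 214.609130859375 19.96578598022461 [ 0.52783954 -0.28859987  0.185     ] edge [ 0.53376413 -0.30287066  0.185     ]
bed ((526.8037719726562, 56.79722595214844), (388.8081970214844, 282.2799377441406), 21.484621047973633)
yaw -1.195818950964482 o [491.4888291   50.95729357] cap [373.04533887 -44.02238647] seat [529.18440657  50.74887255]
```

```bash
python3 -m creep '{"translation":[[3,1,-12],[3,1,-24],[3,1,-29],[3,1,-31],[3,1,-31]],"yaw":[0,0,0,0,0],"gripper":[255,255,255,255,255]}'
python3 -m creep '{"translation":[[0,0,-2],[0,0,-3],[0,0,-4],[0,0,-4],[0,0,-4]],"yaw":[0,0,0,0,0],"gripper":[255,255,255,255,255]}'
python3 -m creep '{"translation":[[0,0,-1],[0,0,-2],[0,0,-2],[0,0,-2],[0,0,-2]],"yaw":[0,0,0,0,0],"gripper":[255,255,255,255,255]}'
```

```text
time_s: 1.82
ee_pos: [0.5237, -0.2891, 0.2029]
eef_rot: [-3.139, 0.001, 0.394]
force: [-0.9, 0.3, -0.3]
grip_width: 0.0006
time_s: 2.23
ee_pos: [0.5237, -0.2891, 0.199]
eef_rot: [-3.139, 0.001, 0.394]
force: [0.1, -0.4, 0.9]
grip_width: 0.0004
time_s: 2.65
ee_pos: [0.5237, -0.2891, 0.1971]
eef_rot: [-3.139, 0.001, 0.394]
force: [0.3, -0.5, -0.2]
grip_width: 0.0003
```

```bash
for i in 1 2 3; do python3 -m creep '{"translation":[[0,0,-1],[0,0,-2],[0,0,-2],[0,0,-2]],"yaw":[0,0,0,0],"gripper":[255,255,255,255]}' | grep -v eef; done
```

```text
time_s: 2.98
ee_pos: [0.5237, -0.2891, 0.195]
force: [-0.4, 0.6, 0.5]
grip_width: 0.0003
time_s: 3.32
ee_pos: [0.5237, -0.289, 0.1929]
force: [0.1, 0.1, -0.0]
grip_width: 0.0001
time_s: 3.65
ee_pos: [0.5236, -0.289, 0.1908]
force: [-0.8, 0.6, 0.8]
grip_width: 0.0005
```

No contact yet at tip height 0.172, so I'll look.

Run:
```python
from h import *
a=shot('wrist','w2')['pixels'][130:330,170:370];c=shot('scene','s2');b=c['pixels'][110:250,150:290]
im=np.hstack([cv2.resize(a,(400,400)),cv2.resize(b,(400,400))]);cv2.imwrite('pics/v2.png',im[...,::-1])
```

```text
(no output)
```

View pics/v2.png

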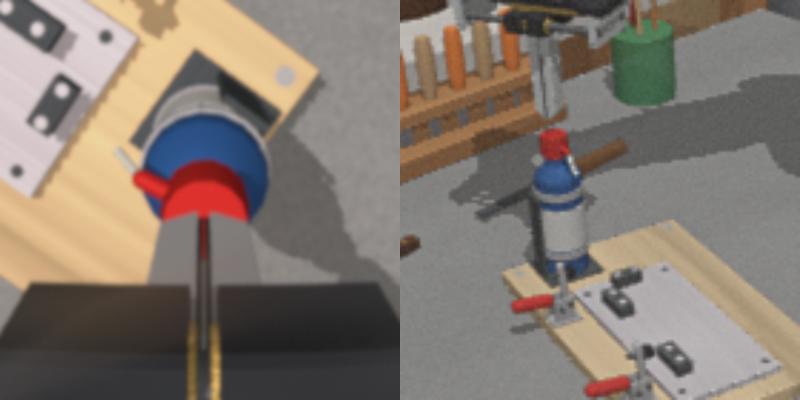

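Run:
```python
from h import *
c=load('s2');P=dep(c);hsv=cv2.cvtColor(c['pixels'],cv2.COLOR_RGB2HSV)
red=(((hsv[...,0]<6)|(hsv[...,0]>174))&(hsv[...,1]>130));red[:,:185]=0;red[:,215:]=0;red[:145]=0;red[172:]=0
q=P[red];print('cap',red.sum(),q.min(0),q.max(0),np.median(q,0))
for v in range(138,166,2): print(v,P[v,200:206].round(3).tolist()[1::2])
t=load('top0');P=dep(t);print(P[195:206,360:376,2].round(3))
```

```text
cap 92 [ 0.51285187 -0.29982263  0.16227449] [ 0.54342485 -0.26325682  0.18810653] [ 0.53173678 -0.28075207  0.17775577]
138 [[0.533, -0.279, 0.251], [0.527, -0.278, 0.249], [0.523, -0.273, 0.249]]
140 [[0.529, -0.285, 0.242], [0.529, -0.276, 0.244], [0.521, -0.277, 0.241]]
142 [[0.531, -0.284, 0.236], [0.529, -0.277, 0.238], [0.52, -0.279, 0.234]]
144 [[0.532, -0.284, 0.23], [0.531, -0.275, 0.232], [0.518, -0.283, 0.226]]
146 [[0.537, -0.277, 0.227], [0.534, -0.271, 0.228], [0.523, -0.277, 0.223]]
148 [[0.533, -0.283, 0.218], [0.534, -0.273, 0.221], [0.526, -0.273, 0.218]]
150 [[0.533, -0.285, 0.21], [0.532, -0.277, 0.213], [0.27, -0.633, 0.013]]
152 [[0.289, -0.635, 0.01], [0.279, -0.635, 0.007], [0.265, -0.642, -0.0]]
154 [[0.286, -0.641, -0.002], [0.281, -0.634, -0.001], [0.276, -0.628, -0.001]]
156 [[0.527, -0.296, 0.185], [0.524, -0.291, 0.185], [0.52, -0.286, 0.186]]
158 [[0.535, -0.287, 0.184], [0.536, -0.275, 0.188], [0.528, -0.275, 0.186]]
160 [[0.536, -0.286, 0.178], [0.536, -0.276, 0.182], [0.527, -0.278, 0.178]]
162 [[0.539, -0.283, 0.173], [0.537, -0.276, 0.175], [0.529
[... 1408 characters left out ...]
01  1.710e-01  1.790e-01  1.830e-01
   1.870e-01  1.860e-01  1.900e-01  1.820e-01  1.860e-01  1.850e-01
   1.380e-01 -1.000e-03  1.000e-03  4.000e-03]
 [ 1.490e-01  1.410e-01  1.480e-01  1.660e-01  1.730e-01  1.810e-01
   1.840e-01  1.810e-01  1.840e-01  1.850e-01  1.790e-01  1.810e-01
   1.430e-01  1.000e-03  2.000e-03  4.000e-03]
 [ 1.490e-01  1.420e-01  1.450e-01  1.500e-01  1.630e-01  1.780e-01
   1.790e-01  1.790e-01  1.840e-01  1.800e-01  1.790e-01  1.450e-01
   1.370e-01  1.000e-03 -1.000e-03  1.000e-03]
 [ 1.430e-01  1.430e-01  1.440e-01  1.470e-01  1.490e-01  1.500e-01
   1.690e-01  1.660e-01  1.660e-01  1.480e-01  1.470e-01  1.460e-01
   1.340e-01  1.000e-03  4.000e-03 -0.000e+00]]
```

By scene depth, the closed fingertips end at about 0.205, roughly 20 mm above the cap top (0.185) and laterally aligned with it. Closed tips sit higher than nominal, so I'll keep descending and watch the force.

```bash
python3 -m creep '{"translation":[[0,0,-3],[0,0,-6],[0,0,-9],[0,0,-11],[0,0,-11]],"yaw":[0,0,0,0,0],"gripper":[255,255,255,255,255]}' | grep -v eef; for i in 1 2 3 ; do python3 -m creep '{"translation":[[0,0,-1],[0,0,-2],[0,0,-2]],"yaw":[0,0,0],"gripper":[255,255,255]}' | grep -v eef; done
```

```text
time_s: 4.17
ee_pos: [0.5234, -0.2889, 0.1792]
force: [-0.1, 0.7, -0.7]
grip_width: 0.0006
time_s: 4.42
ee_pos: [0.5234, -0.2889, 0.177]
force: [-0.5, -0.0, 0.2]
grip_width: 0.0005
time_s: 4.67
ee_pos: [0.5234, -0.2889, 0.1748]
force: [-0.8, 0.5, 0.2]
grip_width: 0.0006
time_s: 4.92
ee_pos: [0.5233, -0.2888, 0.1726]
force: [-0.1, 0.9, 0.3]
grip_width: 0.0007
```

```bash
for i in 1 2 3 4; do python3 -m creep '{"translation":[[0,0,-1],[0,0,-2],[0,0,-2]],"yaw":[0,0,0],"gripper":[255,255,255]}' | grep -v eef; done
```

```text
time_s: 5.17
ee_pos: [0.5233, -0.2889, 0.1704]
force: [-0.2, -0.1, 0.1]
grip_width: 0.0005
time_s: 5.42
ee_pos: [0.5234, -0.2889, 0.1686]
force: [0.2, 0.6, 3.6]
grip_width: 0.0007
time_s: 5.67
ee_pos: [0.5234, -0.2889, 0.1666]
force: [-1.6, 0.8, 5.1]
grip_width: 0.0001
time_s: 5.92
ee_pos: [0.5234, -0.2888, 0.1648]
force: [-1.8, 1.4, 7.1]
grip_width: 0.0007
```

Run:
```python
from h import *
c=shot('scene','s3');P=dep(c);o=ctrl.get_obs();print(o['ee_pos'],o['force'])
cv2.imwrite('pics/v3.png',cv2.resize(c['pixels'][120:190,155:255],(600,420),interpolation=cv2.INTER_CUBIC)[...,::-1])
for v in range(144,166,2): print(v,P[v,201:207:2].round(3).tolist())
```

```text
[ 0.52339445 -0.28888035  0.16483606] [-2.00294546  1.21730991  6.65987515]
144 [[0.535, -0.28, 0.232], [0.533, -0.272, 0.234], [0.523, -0.275, 0.23]]
146 [[0.533, -0.283, 0.224], [0.53, -0.278, 0.225], [0.522, -0.279, 0.222]]
148 [[0.532, -0.285, 0.217], [0.529, -0.279, 0.218], [0.525, -0.274, 0.218]]
150 [[0.534, -0.284, 0.211], [0.528, -0.281, 0.21], [0.524, -0.277, 0.21]]
152 [[0.532, -0.287, 0.203], [0.532, -0.278, 0.206], [0.527, -0.274, 0.206]]
154 [[0.532, -0.288, 0.196], [0.532, -0.279, 0.199], [0.529, -0.273, 0.2]]
156 [[0.534, -0.287, 0.191], [0.533, -0.278, 0.193], [0.531, -0.271, 0.194]]
158 [[0.535, -0.287, 0.184], [0.531, -0.281, 0.185], [0.522, -0.284, 0.18]]
160 [[0.536, -0.286, 0.178], [0.533, -0.28, 0.179], [0.528, -0.277, 0.178]]
162 [[0.538, -0.284, 0.173], [0.533, -0.281, 0.172], [0.532, -0.272, 0.175]]
164 [[0.538, -0.286, 0.165], [0.536, -0.278, 0.167], [0.53, -0.277, 0.166]]
```

View pics/v3.png

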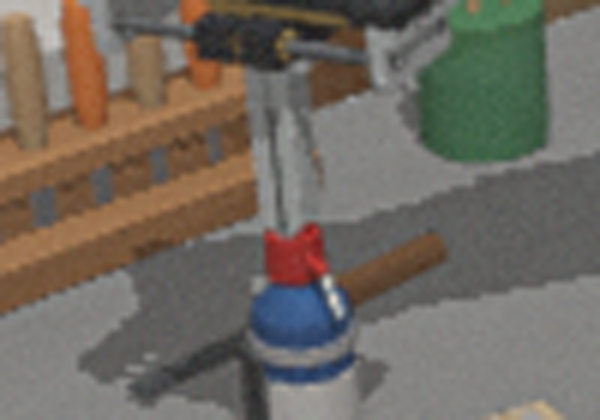

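The fingers sit on the cap. The force curve (3.6, then 5.1, then 7.1 N) matches the spring, so I'll press slightly more, hold, then rise and open.

```bash
python3 -m creep '{"translation":[[0,0,-2],[0,0,-2],[0,0,-2],[0,0,-2],[0,0,-2]],"yaw":[0,0,0,0,0],"gripper":[255,255,255,255,255]}'|grep -v eef
python3 -m creep '{"translation":[[0,0,0],[0,0,15],[0,0,40],[0,0,70],[0,0,70]],"yaw":[0,0,0,0,0],"gripper":[255,255,255,200,150]}'|grep -v eef
python3 -m creep '{"translation":[[0,0,0],[0,0,0],[0,0,0],[0,0,0],[0,0,0]],"yaw":[0,0,0,0,0],"gripper":[0,0,0,0,0]}'|grep -v eef
python3 - <<'E'
from h import *
o=ctrl.get_obs();np.save('pics/w4o.npy',o,allow_pickle=True);c=shot('wrist','w4');c=shot('scene','s4')
cv2.imwrite('pics/v4.png',np.hstack([load('w4')['pixels'][:300],np.zeros((300,5,3),np.uint8),c['pixels'][60:360,130:365]])[...,::-1])
E
```

```text
time_s: 6.38
ee_pos: [0.5235, -0.2889, 0.1642]
force: [-5.2, 3.6, 14.6]
grip_width: 0.0003
time_s: 6.8
ee_pos: [0.5248, -0.2897, 0.2396]
force: [0.5, 0.0, 1.5]
grip_width: 0.0103
time_s: 7.22
ee_pos: [0.5246, -0.2896, 0.2386]
force: [-0.3, -0.3, -0.4]
grip_width: 0.0437
```

View pics/v4.png

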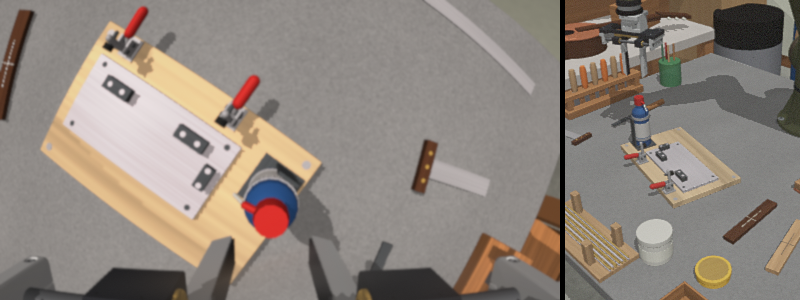

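The cap is back up, and the corner is empty with the blank still at its place. Next I'll check where the tips really are now and refine the fixture from the wrist corners.

Run:
```python
from h import *
c=load('w4');o=load('w4o');print(o['ee_pos'],o['eef_rot'],o['grip_width'])
px=[(97,51),(243,147),(195,217),(65,121),(112,22),(322,162),(42,149)]
F=np.array([(65,155,26),(65,-85,26),(-50,-85,26),(-50,155,26),(110,180,18),(110,-180,18),(-110,180,18)],float)
for dz in(0,.02,.035):
    o2=dict(o);o2['ee_pos']=o['ee_pos']+np.array([0,0,dz])
    W=np.array([wray(c,o2,u,v,f[2]/1000)[:2]*1000 for (u,v),f in zip(px,F)])
    th,R,t=rigid(F[:,:2],W);print(dz,'yaw',th,t,'bed',np.linalg.norm(W[0]-W[1]),np.linalg.norm(W[1]-W[2]),'cap',R@[45,-145]+t,'seat',R@[14,35]+t);print((W-F[:,:2]@R.T-t).round(1).tolist())
s=load('s4');P=dep(s)
m=(np.hypot(P[...,0]-.525,P[...,1]+.29)<.09)&(P[...,2]>.2)&(P[...,2]<.4)
z=P[m];k=np.argsort(z[:,2])[:12];print(z[k].round(3))
```

```text
[ 0.52460331 -0.28959577  0.23862535] [ 3.13918163e+00 -2.40609180e-03  3.94493892e-01] 0.04367031536321455
0 yaw -0.2276722669179512 [ 516.68430191 -141.42808839] bed 249.03054097617127 111.2713169518718 cap [ 527.79503264 -292.84325165] seat [ 538.22289043 -110.49123005]
[[-0.6, 9.1], [-1.0, -0.1], [2.8, -0.4], [3.8, -2.4], [-3.9, -4.6], [-2.7, 2.4], [1.6, -4.0]]
0.02 yaw -0.22772112518340076 [ 514.57669855 -133.52163353] bed 261.2885675197387 116.7484232994996 cap [ 525.68003138 -284.93733946] seat [ 536.11679856 -102.58582756]
[[2.7, 14.4], [-0.3, -6.8], [-1.9, -5.9], [1.8, 3.6], [1.7, 0.4], [-1.0, -9.1], [-3.0, 3.5]]
0.035 yaw -0.22775489545779723 [ 512.99611106 -127.59187797] bed 270.48208742741434 120.85625306022037 cap [ 524.09433054 -279.00795877] seat [534.53725578 -96.65679943]
[[5.2, 18.3], [0.2, -11.8], [-5.4, -10.0], [0.3, 8.0], [5.8, 4.2], [0.3, -17.8], [-6.4, 9.0]]
[[ 0.542 -0.315  0.253]
 [ 0.543 -0.309  0.255]
 [ 0.523 -0.263  0.256]
 [ 0.531 -0.314  0.256]
 [ 0.545 -0.316  0.257]
 [ 0.541 -0.306  0.258]
 [ 0.511 -0.263  0.258]
 [ 0.543 -0.308  0.258]
 [ 0.545 -0.31   0.258]
 [ 0.52  -0.261  0.259]
 [ 0.523 -0.263  0.259]
 [ 0.526 -0.263  0.26 ]]
```

The measured tip height is ee_z + 14.8 mm. Contact and scene depth agree on this, and it contradicts the nominal −19 mm, so I'll use the measured value. Next, traverse high to above the dark blank.

```bash
python3 -m creep '{"translation":[[2,40,0],[5,80,0],[7,120,0],[10,160,0],[12,200,0]],"yaw":[-0.06,-0.12,-0.18,-0.25,-0.32],"gripper":[0,0,0,0,0]}'|grep -v eef
python3 -m creep '{"translation":[[2,40,0],[5,80,0],[7,120,0],[10,160,0],[12,200,0]],"yaw":[0,0,0,0,0],"gripper":[0,0,0,0,0]}'|grep -v eef
python3 -m creep '{"translation":[[2,40,0],[5,80,-20],[6,85,-60],[6,85,-100],[6,85,-100]],"yaw":[0,0,0,0,0],"gripper":[0,0,0,0,0]}'
python3 - <<'E'
from h import *
o=ctrl.get_obs();print(o['ee_pos'],o['eef_rot'],o['grip_width']);np.save('pics/w5o.npy',o,allow_pickle=True);c=shot('wrist','w5')
E
```

```text
time_s: 7.73
ee_pos: [0.5364, -0.0879, 0.2388]
force: [0.7, 0.9, -0.5]
grip_width: 0.0851
time_s: 8.15
ee_pos: [0.5482, 0.1141, 0.2388]
force: [0.2, -1.3, -0.1]
grip_width: 0.094
time_s: 8.57
ee_pos: [0.5505, 0.199, 0.131]
eef_rot: [3.136, 0.009, 0.072]
force: [-0.5, -0.2, -2.1]
grip_width: 0.0942
[0.55054954 0.19899224 0.13101989] [3.13618327 0.00896613 0.07217759] 0.09416984821579766
```

View pics/w5.png

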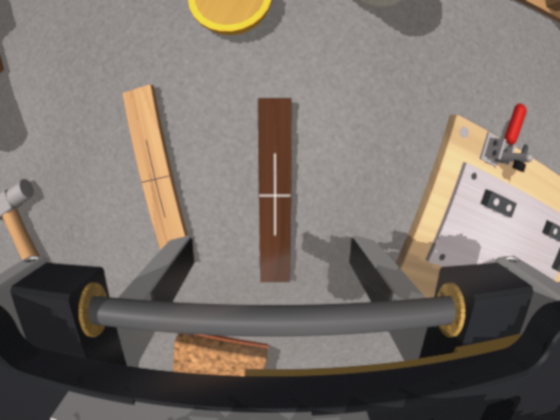

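The wrist view shows the dark blank centred between the jaws, spanning (259,98) to (291,282), with its cross at (275,195). The spare is clear of the fingers.

Run:
```python
from h import *
c=load('w5');o=load('w5o')
for p in [(275,195),(274.5,98),(275,282),(258,98),(291,98),(260,282),(290,282)]: print(p,(wray(c,o,*p,.012)*1000).round(1))
a,b=[wray(c,o,*p,.012) for p in [(274.5,98),(275,282)]];d=a-b;print(np.linalg.norm(d),np.arctan2(d[1],d[0]),(a+b)/2)
print(ctrl.get_obs()['ee_pos'],ctrl.get_obs()['eef_rot'])
```

```text
(275, 195) [559.  194.5  12. ]
(274.5, 98) [652.8 201.8  12. ]
(275, 282) [464.8 187.4  12. ]
(258, 98) [651.7 217.3  12. ]
(291, 98) [654.  186.2  12. ]
(260, 282) [463.7 203.4  12. ]
(290, 282) [465.8 171.4  12. ]
0.18852143265636215 0.07616971497850324 [0.55878344 0.19458746 0.012     ]
[0.55231931 0.19882289 0.13571139] [3.1371258  0.00432417 0.0712249 ]
```

```bash
python3 -m creep '{"translation":[[6,-4,-20],[6,-4,-50],[6,-4,-80],[6,-4,-105],[6,-4,-115]],"yaw":[0.005,0.005,0.005,0.005,0.005],"gripper":[0,0,0,0,0]}'
python3 -m creep '{"translation":[[0,0,0],[0,0,0],[0,0,0]],"yaw":[0,0,0],"gripper":[0,0,0]}'
```

```text
time_s: 9.03
ee_pos: [0.5585, 0.1942, 0.0203]
eef_rot: [3.137, 0.005, 0.075]
force: [-1.2, -0.3, -0.3]
grip_width: 0.0938
time_s: 9.28
ee_pos: [0.56, 0.1943, 0.023]
eef_rot: [3.138, 0.002, 0.075]
force: [-0.2, 0.3, -0.3]
grip_width: 0.0942
```

```bash
python3 -m creep '{"translation":[[-2,0,-12],[-2,0,-22],[-2,0,-28],[-2,0,-31],[-2,0,-31]],"yaw":[0,0,0,0,0],"gripper":[0,0,0,0,0]}'
python3 -m creep '{"translation":[[0,0,0],[0,0,-1],[0,0,-2]],"yaw":[0,0,0],"gripper":[0,0,0]}'
```

```text
time_s: 9.7
ee_pos: [0.5575, 0.1942, -0.0091]
eef_rot: [3.137, 0.003, 0.075]
force: [-0.1, -0.0, -0.2]
grip_width: 0.0938
time_s: 9.95
ee_pos: [0.5577, 0.1943, -0.0109]
eef_rot: [3.137, 0.003, 0.075]
force: [-0.6, 0.5, -0.7]
grip_width: 0.0939
```

Tips should be about 4 mm above the bench. Grip at 30 N, then lift.

```bash
python3 -m creep '{"translation":[[0,0,0],[0,0,0],[0,0,0],[0,0,0],[0,0,0]],"yaw":[0,0,0,0,0],"gripper":[255,255,255,255,255]}' 30
python3 -m creep '{"translation":[[0,0,0],[0,0,0],[0,0,0],[0,0,0],[0,0,0]],"yaw":[0,0,0,0,0],"gripper":[255,255,255,255,255]}'
python3 -m creep '{"translation":[[0,0,10],[0,0,30],[0,0,60],[0,0,90],[0,0,90]],"yaw":[0,0,0,0,0],"gripper":[255,255,255,255,255]}'
python3 - <<'E'
from h import *
o=ctrl.get_obs();np.save('pics/w6o.npy',o,allow_pickle=True);c=shot('wrist','w6')
E
```

```text
time_s: 10.37
ee_pos: [0.5577, 0.1943, -0.0108]
eef_rot: [3.137, 0.003, 0.075]
force: [-0.4, 0.2, 0.8]
grip_width: 0.064
time_s: 10.78
ee_pos: [0.5577, 0.1943, -0.0108]
eef_rot: [3.137, 0.003, 0.075]
force: [0.0, 0.3, -0.1]
grip_width: 0.031
time_s: 11.2
ee_pos: [0.5603, 0.1951, 0.0859]
eef_rot: [3.139, -0.006, 0.075]
force: [2.2, -0.2, -0.2]
grip_width: 0.0316
```

View pics/w6.png

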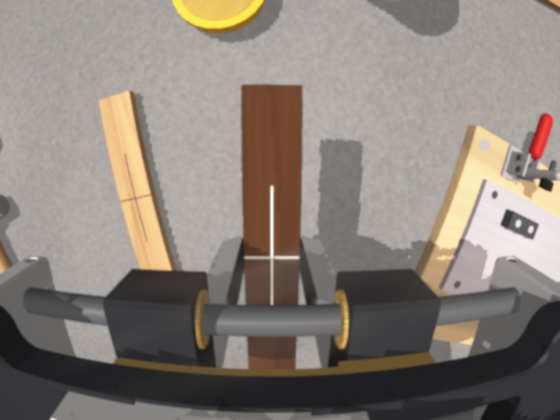

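The blank is held squarely across its width at mid-length. Now raise it, carry it over the fixture and turn it.

```bash
python3 -m creep '{"translation":[[0,0,30],[-2,-15,60],[-6,-45,60],[-10,-75,60],[-15,-105,60]],"yaw":[0,0.1,0.22,0.34,0.46],"gripper":[255,255,255,255,255]}'|grep -v force
python3 -m creep '{"translation":[[-5,-35,0],[-10,-70,0],[-15,-105,0],[-20,-140,0],[-25,-175,0]],"yaw":[0.11,0.22,0.34,0.46,0.58],"gripper":[255,255,255,255,255]}'|grep -v force
python3 -m creep '{"translation":[[0,0,0],[0,0,0],[0,0,0],[0,0,0]],"yaw":[0.1,0.2,0.22,0.22],"gripper":[255,255,255,255]}'
```

```text
time_s: 11.67
ee_pos: [0.5436, 0.0887, 0.1427]
eef_rot: [3.139, -0.003, 0.542]
grip_width: 0.0317
time_s: 12.08
ee_pos: [0.5181, -0.0854, 0.1421]
eef_rot: [3.14, -0.002, 1.119]
grip_width: 0.0316
time_s: 12.42
ee_pos: [0.5179, -0.0853, 0.1417]
eef_rot: [3.141, -0.002, 1.338]
force: [0.7, -0.6, -1.0]
grip_width: 0.0317
```

```bash
python3 -m creep '{"translation":[[0,-2,-30],[0,-2,-65],[0,-2,-90],[0,-2,-105],[0,-2,-110]],"yaw":[0.005,0.005,0.005,0.005,0.005],"gripper":[255,255,255,255,255]}'
python3 -m creep '{"translation":[[0,0,0],[0,0,-3],[0,0,-6]],"yaw":[0,0,0],"gripper":[255,255,255]}'
python3 - <<'E'
from h import *
o=ctrl.get_obs();np.save('pics/w7o.npy',o,allow_pickle=True);print(o['ee_pos'],o['eef_rot'],o['force']);a=shot('wrist','w7')['pixels'];c=shot('scene','s7');
b=cv2.resize(c['pixels'][160:280,170:310],(466,400),interpolation=cv2.INTER_CUBIC)
cv2.imwrite('pics/v7.png',np.hstack([cv2.resize(a[:,120:440],(305,400)),b])[...,::-1])
E
```

```text
time_s: 12.83
ee_pos: [0.5164, -0.0865, 0.029]
eef_rot: [-3.138, -0.002, 1.34]
force: [0.5, 0.5, -0.8]
grip_width: 0.0314
time_s: 13.08
ee_pos: [0.5171, -0.0865, 0.0239]
eef_rot: [-3.14, -0.002, 1.34]
force: [-0.2, -0.3, -0.1]
grip_width: 0.0316
[ 0.51711929 -0.08646453  0.0238724 ] [-3.13994836e+00 -2.32027894e-03  1.33975898e+00] [-0.23674174 -0.30797809 -0.08043736]
```

View pics/v7.png

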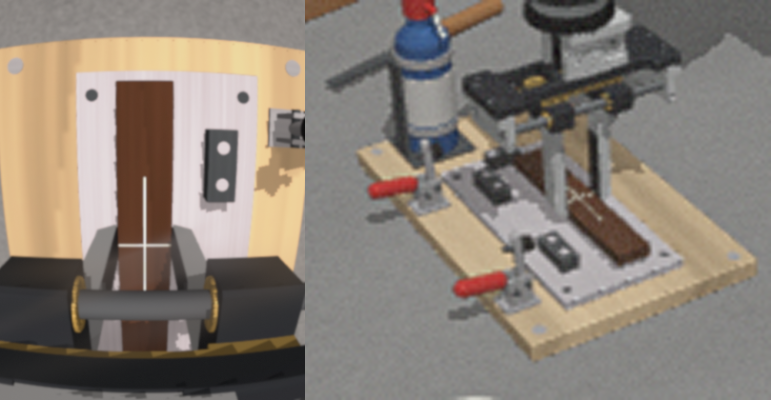

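The blank hangs about 9 mm above the bed, in front of the stops. Measure the gaps and yaw from this view.

Run:
```python
from h import *
c=load('w7');o=load('w7o');g=c['pixels'].astype(int);hsv=cv2.cvtColor(c['pixels'],cv2.COLOR_RGB2HSV)
y=o['eef_rot'][2];ex=np.array([np.cos(y),np.sin(y)]);ey=np.array([np.sin(y),-np.cos(y)])  # ex~fixture +y, ey~fixture +x
def loc(u,v,z): d=(wray(c,o,u,v,z)[:2]-o['ee_pos'][:2])*1000; return d@ex,d@ey
Z=o['ee_pos'][2]+.0108+.012
L=[]
for v in range(90,240,10):
    r=hsv[v].astype(int);bed=(r[:,1]<50)&(r[:,2]>140)
    dark=(g[v].sum(1)<230)
    br=[u for u in range(225,320) if r[u,1]>90]
    d=[u for u in range(318,375) if dark[u]]
    be=[u for u in range(310,420) if bed[u]]
    out=[v]
    if br: out+=[np.round(loc(br[0]-.5,v,Z),1),np.round(loc(br[-1]+.5,v,Z),1)]
    if d: out+=['stop',d[0],np.round(loc(d[0]-.5,v,.040),1)]
    if be: out+=['bedR',be[-1],np.round(loc(be[-1]+.5,v,.026),1)]
    bl=[u for u in range(150,245) if bed[u]]
    if bl: out+=['bedL',bl[0],np.round(loc(bl[0]-.5,v,.026),1)]
    print(*out)
def col(u,cond):
    vs=[v for v in range(60,130) if cond(hsv[v,u].astype(int))];return vs[0]
v=col(275,lambda p:p[2]<100 and p[1]>90);print('blank end',loc(275,v-.5,Z))
for u in(220,325): v=col(u,lambda p:p[1]<50 and p[2]>140);print('bed end',v,loc(u,v-.5,.026))
```

```text
90 [ 90.7 -12.8] [90.7 17.3] bedR 389 [96.4 73.8] bedL 200 [ 94.5 -40.3]
100 [ 85.4 -12.8] [85.4 17.3] bedR 389 [90.2 73.8] bedL 200 [ 88.4 -40.3]
110 [ 80.1 -12.8] [80.1 17.3] bedR 389 [84.  73.9] bedL 200 [ 82.4 -40.3]
120 [ 74.8 -13.4] [74.8 17.3] bedR 410 [78.8 88.2] bedL 200 [ 76.4 -40.4]
130 [ 69.5 -12.9] [69.5 17.3] bedR 408 [72.4 87. ] bedL 200 [ 70.4 -40.5]
140 [ 64.3 -12.9] [64.2 17.4] stop 336 [64.5 37.3] bedR 406 [66.1 85.8] bedL 201 [ 64.4 -40. ]
150 [ 59. -13.] [59.  17.4] stop 335 [58.9 36.9] bedR 406 [59.9 86.1] bedL 201 [ 58.4 -40.1]
160 [ 53.7 -13.1] [53.7 17. ] stop 335 [53.4 37. ] bedR 388 [53.1 74.1] bedL 201 [ 52.3 -40.3]
170 [ 48.4 -13.1] [48.3 17. ] stop 335 [47.8 37.2] bedR 387 [46.9 73.8] bedL 201 [ 46.3 -40.5]
180 [ 43.  -13.2] [43.  17.1] stop 335 [42.2 37.3] bedR 387 [40.6 74.2] bedL 202 [ 40.2 -40.1]
190 [ 37.6 -13.3] [37.6 17.2] stop 334 [36.5 37. ] bedR 386 [34.3 73.9] bedL 202 [ 34.1 -40.4]
200 [ 32.1 -12.9] [32.1 17.3] stop 334 [30.7 37.2] bedR 385 [27.9 73.7] bedL 203 [ 27.8 -40. ]
210 [ 26.6 -13. ] [26.6 17.4] stop 337 [24.9 39.2] bedR 385 [21.5 74.2] bedL 203 [ 21.6 -40.3]
220 [ 21.  -13.1] [20.9 17.5] bedR 384 [14.9 74.1] bedL 204 [ 15.2 -40. ]
230 [ 15.2 -13.3] [15.2 17.1] bedR 383 [ 8.3 74.1] bedL 204 [  8.7 -40.4]
blank end (np.float64(92.96818783884365), np.float64(4.057202194534355))
bed end 75 (np.float64(103.30527607401022), np.float64(-27.95253997234345))
bed end 76 (np.float64(102.68193964266135), np.float64(33.603119588339695))
```

The blank is parallel to the stops within about 3 mrad. The gaps are about 20 mm to the rear faces and 15 mm to the end stop. Next, find the bed by touch.

```bash
python3 -m creep '{"translation":[[0,0,-3],[0,0,-5],[0,0,-7],[0,0,-7]],"yaw":[0,0,0,0],"gripper":[255,255,255,255]}'
for i in 1 2 ; do python3 -m creep '{"translation":[[0,0,-1],[0,0,-1]],"yaw":[0,0],"gripper":[255,255]}'; done
```

```text
time_s: 13.52
ee_pos: [0.5166, -0.0865, 0.0161]
eef_rot: [-3.139, -0.002, 1.34]
force: [-0.0, 0.7, -0.2]
grip_width: 0.0318
time_s: 13.68
ee_pos: [0.5167, -0.0865, 0.0153]
eef_rot: [-3.139, -0.002, 1.34]
force: [-0.9, -0.2, 0.1]
grip_width: 0.0317
time_s: 13.85
ee_pos: [0.5167, -0.0865, 0.0152]
eef_rot: [-3.139, -0.002, 1.34]
force: [-7.0, 1.6, 13.4]
grip_width: 0.0319
```

Bed contact came at the predicted height. Back off 1 mm and move towards the corner.

```bash
python3 -m creep '{"translation":[[0,0,1],[5,-5,1],[9,-10,1],[14,-16,1],[14,-16,1]],"yaw":[0,0,0,0,0],"gripper":[255,255,255,255,255]}'
python3 -m creep '{"translation":[[0,0,0],[0.5,-0.1,0],[1,-0.2,0],[1,-0.2,0]],"yaw":[0,0,0,0],"gripper":[255,255,255,255]}'
python3 -m creep '{"translation":[[0.5,-0.1,0],[1,-0.2,0],[1,-0.2,0]],"yaw":[0,0,0],"gripper":[255,255,255]}'
```

```text
time_s: 14.27
ee_pos: [0.5316, -0.1037, 0.016]
eef_rot: [-3.139, -0.002, 1.339]
force: [-0.4, -0.3, -0.7]
grip_width: 0.0319
time_s: 14.6
ee_pos: [0.5326, -0.1038, 0.016]
eef_rot: [-3.139, -0.002, 1.339]
force: [-0.7, 0.2, -0.9]
grip_width: 0.0315
time_s: 14.85
ee_pos: [0.5337, -0.104, 0.0161]
eef_rot: [-3.139, -0.002, 1.339]
force: [0.6, 0.2, -0.3]
grip_width: 0.0315
```

```bash
for i in 1 2 3; do python3 -m creep '{"translation":[[0.4,-0.1,0],[0.7,-0.2,0],[0.7,-0.2,0]],"yaw":[0,0,0],"gripper":[255,255,255]}'|grep -v width; done
```

```text
time_s: 15.1
ee_pos: [0.5344, -0.1041, 0.0161]
eef_rot: [-3.139, -0.002, 1.339]
force: [0.0, 0.2, -1.2]
time_s: 15.35
ee_pos: [0.5348, -0.1042, 0.016]
eef_rot: [-3.138, -0.002, 1.339]
force: [-4.3, 2.1, 1.8]
time_s: 15.6
ee_pos: [0.5348, -0.1042, 0.016]
eef_rot: [-3.137, -0.002, 1.339]
force: [-7.7, 2.9, 4.6]
```

```bash
for i in 1 2 3; do python3 -m creep '{"translation":[[0.5,-0.6,0],[0.5,-1.0,0],[0.5,-1.0,0]],"yaw":[0,0,0],"gripper":[255,255,255]}'|grep -v width; done
```

```text
time_s: 15.85
ee_pos: [0.5346, -0.1046, 0.0157]
eef_rot: [-3.135, -0.003, 1.339]
force: [-4.7, 4.5, 2.8]
time_s: 16.1
ee_pos: [0.5345, -0.1049, 0.0155]
eef_rot: [-3.133, -0.004, 1.34]
force: [-4.7, 6.3, 1.6]
time_s: 16.35
ee_pos: [0.5345, -0.105, 0.0154]
eef_rot: [-3.131, -0.005, 1.34]
force: [-5.6, 7.8, 4.1]
```

Y motion is resisted, either by the end stop or by friction on the rear stops. I'll back off 1.5 mm in x and 0.5 mm up, then probe y alone.

```bash
python3 -m creep '{"translation":[[-1.5,0.4,0.7],[-1.5,0.4,0.7],[-1.5,0.4,0.7]],"yaw":[0,0,0],"gripper":[255,255,255]}'|grep -v width
for i in 1 2 3; do python3 -m creep '{"translation":[[-0.1,-0.4,0],[-0.2,-0.7,0],[-0.2,-0.7,0]],"yaw":[0,0,0],"gripper":[255,255,255]}'|grep -v width; done
```

```text
time_s: 16.6
ee_pos: [0.5332, -0.1047, 0.0161]
eef_rot: [-3.132, -0.005, 1.34]
force: [-0.4, -0.6, 0.1]
time_s: 16.85
ee_pos: [0.533, -0.1056, 0.0161]
eef_rot: [-3.132, -0.005, 1.339]
force: [0.3, 0.2, -0.8]
time_s: 17.1
ee_pos: [0.5329, -0.1061, 0.0161]
eef_rot: [-3.132, -0.005, 1.339]
force: [1.5, 2.4, -1.2]
time_s: 17.35
ee_pos: [0.5329, -0.1062, 0.0161]
eef_rot: [-3.132, -0.006, 1.339]
force: [1.5, 6.3, -0.6]
```

The end stop is found at y travel 15.5 mm, matching the measured 15. Now ease off y slightly, push x to contact, then push y.

```bash
python3 -m creep '{"translation":[[0.1,0.3,0],[0.8,0.1,-0.3],[1.4,0,-0.5],[2,-0.2,-0.5],[2,-0.2,-0.5]],"yaw":[0,0,0,0,0],"gripper":[255,255,255,255,255]}'
python3 -m creep '{"translation":[[0.6,-0.6,0],[0.5,-1.2,0],[0.5,-1.5,0],[0.5,-1.5,0]],"yaw":[0,0,0,0],"gripper":[255,255,255,255]}'
```

```text
time_s: 17.77
ee_pos: [0.5341, -0.1064, 0.0156]
eef_rot: [-3.13, -0.006, 1.339]
force: [-5.9, 3.4, 4.7]
grip_width: 0.0314
time_s: 18.1
ee_pos: [0.534, -0.1065, 0.0156]
eef_rot: [-3.127, -0.008, 1.339]
force: [-4.1, 12.7, 4.8]
grip_width: 0.0317
```

```bash
python3 -m creep '{"translation":[[0.9,-1.5,0.1],[1.2,-1.8,0.2],[1.2,-1.8,0.2],[1.2,-1.8,0.2]],"yaw":[0,0,0,0],"gripper":[255,255,255,255]}'
python3 - <<'E'
from h import *
for i in range(3): a=shot('wrist','w8')
o=ctrl.get_obs();np.save('pics/w8o.npy',o,allow_pickle=True);f=o['force'];print(o['ee_pos'],o['eef_rot'],f,'fx',f[0]*.9735-f[1]*.229,'fy',f[0]*.229+f[1]*.9735,o['moment'])
c=shot('scene','s8')
b=cv2.resize(c['pixels'][160:280,170:310],(466,400),interpolation=cv2.INTER_CUBIC)
cv2.imwrite('pics/v8.png',np.hstack([cv2.resize(a['pixels'][:,120:440],(305,400)),b])[...,::-1])
E
```

```text
time_s: 18.43
ee_pos: [0.534, -0.1065, 0.0156]
eef_rot: [-3.123, -0.01, 1.34]
force: [-9.1, 15.0, 8.3]
grip_width: 0.0316
[ 0.53398945 -0.10644437  0.01560251] [-3.12346318 -0.01011982  1.33955055] [-9.31229897 15.00478868  8.95476222] fx -12.501619658223825 fy 12.474645313707082 [ 2.78306287  1.5230732  -0.07424463]
```

View pics/v8.png

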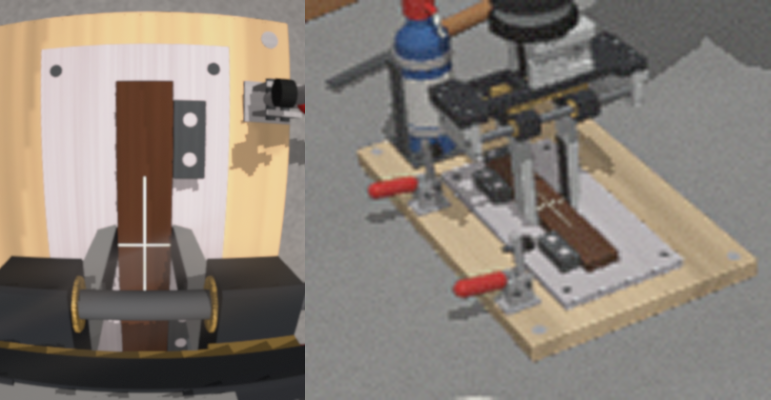

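The blank is visibly flush against both rear stops, with about 12.5 N on each axis. The gripper has leaned about 20 mrad, so check from depth that the blank itself lies flat.

Run:
```python
from h import *
pts=[]
for k in range(3):
    c=ctrl.camera('scene');P=dep(c);h=cv2.cvtColor(c['pixels'],cv2.COLOR_RGB2HSV)
    m=(h[...,1]>85)&(h[...,2]<120)&(P[...,2]>.025)&(P[...,2]<.05)
    pts.append(P[m]);bed=(h[...,1]<50)&(h[...,2]>120)&(abs(P[...,2]-.026)<.012);
    pts_b=P[bed] if k==0 else np.vstack([pts_b,P[bed]])
q=np.vstack(pts);t=-.2276;R=np.array([[np.cos(t),-np.sin(t)],[np.sin(t),np.cos(t)]])
for n,q in(('blank',q),('bed',pts_b)):
    f=(q[:,:2]*1000-[512,-138])@R;z=q[:,2]*1000
    k=(f[:,0]>-10)&(f[:,0]<40)&(f[:,1]>-65)&(f[:,1]<140) if n=='blank' else (f[:,0]>-50)&(f[:,0]<65)&(f[:,1]>-85)&(f[:,1]<155)
    f,z=f[k],z[k]
    for a in range(-60,140,25):
        s=(f[:,1]>=a)&(f[:,1]<a+25)
        if s.sum()>5: print(n,a,s.sum(),np.percentile(z[s],[50,80]).round(1),f[s,0].mean().round(1))
o=ctrl.get_obs();print(o['time_s'],o['force'],o['eef_rot'],o['ee_pos'])
```

```text
blank -60 58 [38.3 39.8] 20.7
blank -35 20 [38.6 40.5] 24.5
blank -10 34 [38.7 40. ] 6.6
blank 15 57 [38.6 40.2] 10.1
blank 40 130 [38.8 40.2] 18.3
blank 65 131 [39.3 40.5] 17.3
blank 90 136 [39.4 40.4] 17.4
blank 115 162 [38.4 40.6] 18.6
bed -60 164 [26.6 28.1] 11.5
bed -35 134 [26.6 28. ] 19.0
bed -10 191 [26.5 28. ] 21.5
bed 15 281 [26.7 28.1] 10.4
bed 40 265 [27.  28.5] -6.0
bed 65 255 [26.6 27.8] -8.7
bed 90 279 [26.7 28.1] -1.4
bed 115 512 [26.7 28.1] 8.1
18.7833 [-8.1681562  14.69350664  7.77456031] [-3.12344149 -0.01012912  1.3395754 ] [ 0.53399214 -0.10643995  0.01561323]
```

The blank lies flat: its top is 12 mm above the bed along its length, within about 6 mrad. The bed carries about 8 N and may eat up some of the push, so I'll raise the side push a little while lifting slightly.

```bash
python3 -m creep '{"translation":[[1.2,-2,0.4],[1.6,-2.6,0.7],[1.6,-2.8,0.8],[1.6,-2.8,0.8],[1.6,-2.8,0.8]],"yaw":[0,0,0,0,0],"gripper":[255,255,255,255,255]}'
python3 - <<'E'
from h import *
for i in range(6): a=shot('wrist','w9')
o=ctrl.get_obs();f=o['force'];print(o['ee_pos'],o['eef_rot'],f,'fx',f[0]*.9735-f[1]*.229,'fy',f[0]*.229+f[1]*.9735)
E
```

```text
time_s: 19.2
ee_pos: [0.5339, -0.1065, 0.0157]
eef_rot: [-3.118, -0.014, 1.34]
force: [-8.5, 21.5, 4.9]
grip_width: 0.0313
[ 0.5339102  -0.10646018  0.01568823] [-3.11777595 -0.01349768  1.339762  ] [-10.01579986  21.10822616   3.91081588] fx -14.584164952708974 fy 18.255239999787428
```

Run:
```python
from h import *
A=[];B=[];t=-.2276;R=np.array([[np.cos(t),-np.sin(t)],[np.sin(t),np.cos(t)]])
for k in range(8):
    c=shot('scene','s9');P=dep(c);h=cv2.cvtColor(c['pixels'],cv2.COLOR_RGB2HSV)
    A.append(P[(h[...,1]>85)&(h[...,2]<120)]);B.append(P[(h[...,1]<50)&(h[...,2]>120)])
for n,q in(('blank',A),('bed',B)):
    q=np.vstack(q);f=(q[:,:2]*1000-[512,-138])@R;z=q[:,2]*1000;z0=38.5 if n=='blank' else 26.7
    k=(abs(z-z0)<4)&(f[:,0]>-5)&(f[:,0]<30)&(f[:,1]>-55)&(f[:,1]<130);f,z=f[k],z[k]
    M=np.c_[f,np.ones(len(f))];s=np.linalg.lstsq(M,z,rcond=None)[0];print(n,len(z),'slope x,y mrad',s[:2]*1000,'z at seat',s@[14,35,1])
h=cv2.cvtColor(c['pixels'],cv2.COLOR_RGB2HSV);P=dep(c)
red=(((h[...,0]<6)|(h[...,0]>174))&(h[...,1]>130));red[:,:185]=0;red[:,225:]=0;red[:145]=0;red[180:]=0
print('cap z',np.percentile(P[red][:,2],[50,90]));o=ctrl.get_obs();print(o['time_s'],o['force'],o['eef_rot'])
```

```text
blank 1642 slope x,y mrad [-6.65676142  0.97302208] z at seat 39.088534808534035
bed 60 slope x,y mrad [-66.33748455 105.24603342] z at seat 15.727393990301962
cap z [0.17977699 0.18601186]
19.9 [-8.46174098 21.34412012  5.3615666 ] [-3.11767938 -0.01348503  1.33972855]
```

The blank is flat (1 mrad along, about 7 mrad across) and the cap is up. The push is steady at about 14 N on the rear stops and 18 N on the end stop, so I'm handing in.

```bash
python3 -c "
from station import ctrl
print(ctrl.hand_in())"
```

```text
the job is handed in; nothing more can be done
None
```

I handed the job in with the dark blank held against both the rear stops and the end stop; the interface gives no verdict.

**What I did:** I pressed the duster cap until it bottomed at about 14 N and let it spring back while the corner was still empty. Then I picked up the dark blank by its middle and turned it. After touching down on the bed I found the rear stops and the end stop by contact. It is still gripped at 30 N.

**Last checks:**
- **Position:** the blank is visibly flush with both rear stops. I felt the end stop after 15.5 mm of travel, against about 15 mm measured from the camera.
- **Flatness:** the camera depth gives a slope of about 1 mrad along the blank and 7 mrad across it.
- **Push:** the tool force is about 14 N towards the rear stops and 18 N towards the end stop, with about 4–5 N downwards on the bed. The force on each stop could not be read separately.
- **Cap:** it is up, with its top at about 0.186 m.
- **Time:** the clock was at about 20 s of the 64 s allowed.

**What disagreed:**
- **Fingertips:** they ended about 15 mm behind the reported TCP instead of 19 mm ahead of it. I used the measured value, and the bed contact confirmed it.
- **Gripper lean:** it leaned about 27 mrad under the push, but the blank stayed flat.
- **Failed check:** the final fit of the bed plane picked the wrong points and was useless. An earlier depth check, made before the last increase in push, put the blank's top about 12 mm above the bed along its length.

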